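# Shorten the rotor cradle by one hole and lay the rotor in it

### The job

The rotor cradle on the bench is set one hole too long for the shorter of the two rotors: pinch its two spring pins in flush and push the sleeve in towards the bolted foot until both pins click fully out of the very next hole, without ramming the sleeve hard against the pins. Then lay the shorter rotor gently in the cradle's two vees, its iron core midway between them, let go, and leave the longer rotor and everything else on the bench where it is.

Things in the scene. Friction and masses are not known exactly. Their poses are not given: they have to be found in the camera images.
- cradle: Rotor cradle bolted to the bench: grey foot 90 x 90 x 12 mm, a horizontal telescoping square tube along its +x, an upright with a vee at each end. Origin on the bench under the foot's centre, right below the fixed vee; x along the tube from foot to far vee, z up. Tube axis 45 mm above the bench; the 20 mm square inner tube, which carries the pins, is fixed to the foot.
- sleeve: The cradle's outer tube, 25 mm square, 180 mm long, walls 2 mm, 12 mm holes every 40 mm in both side walls; it carries the far vee on a sliding upright. Origin as the cradle's at the start, then moves with it; same axes. At the start it covers x = 62 to 242 mm of the cradle, with holes at 80, 120 (the pins in it), 160 (the next to come) and 200 mm.
- fixed_vee (a point): Axis of a seated 12 mm shaft over the fixed vee, 100 mm above the cradle's origin. Both vees are 90-degree steel notches square to the tube, 10 mm thick along it, 37 mm wide at the top, which is 110 mm above the bench.
- far_vee (a point): The same point of the far vee, on the sleeve: at x = 250 mm of the cradle at the start, 210 mm once the sleeve is in by one hole. 100 mm above the bench.
- sleeve_travel (a joint): How far the sleeve is pushed in towards the foot (the cradle's -x) from its starting hole, m: 0 at the start, 0.040 with the pins in the next hole, end stop 0.050. It drags with about 10 N, and some 8 to 14 N more from 3 to 8 mm while the hole's edges drive the flush pins under the wall. Pins sprung out into a hole stop it dead; about 1 mm of play each way.
- pin_a_travel (a joint): How far the spring pin on the cradle's +y side is pushed in, m: 0 fully out (5 mm proud of the sleeve's wall), 0.005 flush, 0.007 under the wall. Spring: about 1.3 N at 0, 2.6 N flush. The pin is 10 mm thick with a half-round end of 5 mm radius: a pushed sleeve slides over it only when it is pressed nearly flush.
- pin_b_travel (a joint): The same for the other pin, on the cradle's -y side.
- pins_mid (a point): Point on the tube's axis midway between the two pins, at x = 120 mm of the cradle, 45 mm above the bench; it does not move with the sleeve. Over both pin tips the tube measures 35 mm, over the bare sleeve 25 mm.
- rotor_short: The shorter motor rotor, 0.4 to 0.8 kg: shaft 12 mm thick, 236 mm long; iron core 40 mm thick, 50 mm long in its middle; 22 mm bearings 60 mm either side. Origin: centre of the core on the axis; x along the shaft. It lies level in a grey carrier, axis 55 mm above the bench; the carrier's forks, 80 mm from its middle, reach 60 mm high.
- pin_a: The steel spring pin on the cradle's +y side, 10 mm thick. Origin: its inner end, 8 mm from the tube's axis when fully out; its tip is 9.5 mm farther out, 17.5 mm from the axis.
- pin_b: The same pin on the cradle's -y side.
- rotor_long: The longer rotor, on the other carrier: shaft 290 mm, core 40 mm thick and 70 mm long; origin and axes alike. To be left alone.
- stator_a: Stator ring with copper coils, 72 mm across, 52 mm high, standing. Leave alone.
- stator_b: Another such stator ring. Leave alone.
- bearing: Ball bearing ring lying flat, 52 mm across, 15 mm high. Leave alone.
- spanner: Spanner 160 mm long, lying flat. Leave alone.
- mallet: Mallet 260 mm long, lying flat. Leave alone.
- oiler: Oil bottle 52 mm across, 130 mm high, standing. Leave alone.
- cup: Black parts cup 70 mm across, 50 mm high. Leave alone.

How it is judged:
On the way:
1. the sleeve is latched in the next hole: pushed in 40 mm (within 2.5 mm) and both pins out again (less than 1.5 mm in) (value of joint sleeve_travel between 0.0375 and 0.0425 m and value of joint each of pin_a_travel, pin_b_travel below 0.0015 m), for 0.2 s.
At the end, for the whole second after the job is handed in: Sleeve latched in the next hole (in by 40 mm +-2.5, both pins less than 1.5 mm in); the shorter rotor at rest in both vees: its middle 105 mm +-10 from the fixed vee along the tube, its axis within 3 mm of the tube's line and of 100 mm height, parallel to the tube within 0.03 rad (all of step 1 and x of rotor_short in the frame of cradle between 0.095 and 0.115 m and y of rotor_short in the frame of cradle between -0.003 and 0.003 m and z of rotor_short in the frame of cradle between 0.097 and 0.103 m and angle between the x axis of rotor_short and the x axis of cradle, either way round below 0.03 rad and linear speed of rotor_short below 0.02 m/s); the robot touches nothing.
It fails at once if the sleeve is rammed against a pin (more than 15 N on a pin) (contact force between any of pin_a, pin_b and anything else above 15 N).
It fails at once if the sleeve is pushed past the next hole (more than 45 mm) (value of joint sleeve_travel above 0.045 m).
It fails at once if the shorter rotor is dropped or pressed hard into the cradle (more than 40 N) (contact force between rotor_short and cradle above 40 N).
It fails at once if the longer rotor or another thing on the bench is moved more than 20 mm (distance of any of rotor_long, stator_a, stator_b, bearing, spanner, mallet, oiler, cup from where it was at the start of the episode above 0.02 m).
It also fails if it takes over 53 s, if anything falls off the work surface, if the arm or the gripper's body presses on something with over 40 N, if the wrist force passes 120 N, or if a joint passes its speed limit or range.

### The arm

A 6-joint arm with a two-finger parallel gripper is mounted at the origin on the work surface. World frame = base frame: x ahead of the robot, y to its left, z up, the work surface at z = 0. Lengths are in m, angles in rad, forces in N, time in s.
With the tool pointing down it reaches from about 0.225 to 0.875 m from the base axis. Payload 3.4 kg.
Tool frame: the origin (TCP) lies on the mounting face of the last link; the fingertips stand 173 mm ahead of it and the grasp point (between the pads) lies 155 mm ahead of it (robot.pinch_z is the distance from the TCP to the grasp point, in m); z points along the fingers, y is the line along which they close (so a half turn about z gives the same grasp; the last joint's range is limited). The gripper opens to 85 mm and grips with 20 to 120 N. Pads are 22 mm wide; open, the fingers measure 114 mm over their backs; the gripper's body (76 mm by 85 mm) begins 54 mm behind the grasp point. The pads swing forward as they close: fully open they stand 13 mm farther back than shut.
Start: joints at [1.098, 0.276, 1.505, -0, 1.361, -0.121], TCP at [0.198, 0.54, 0.405] pointing down, gripper open.
Joint ranges: [-2.89, 2.89], [-0.75, 2.08], [0.22, 2.7], [-1.18, 4.32], [0.11, 2.71], [-2.7, 2.7]. Speed limits (rad/s): [2.57, 2.57, 3.14, 3.14, 3.14, 3.14].

### API

Orientations are given as [roll, pitch, yaw] about the fixed x, y, z axes, in that order (R = Rz(yaw) Ry(pitch) Rx(roll)).
In Python, from workcell import robot gives the robot as it stands.
- The arm moves only by the shell command python3 -m crank 'ROWS' [FORCE]. ROWS is JSON, a list that holds one entry, the list of rows, each a list of 5 numbers: the shift along the tool's x, y, z in cm, then the turn about the tool's z in degrees, then the opening, from 0 (shut) to 1 (fully open). A call has 1 to 12 rows; each row is the pose to reach, as a shift and turn from the pose commanded when the call began, along the tool's axes at that moment; what a row does not reach only later rows make up. A row lasts 1/8 s, in which the tool goes at most 62.5 mm and 10.7 degrees, less where a joint would pass 70% of its speed; a pose out of reach is approached as far as the arm can. A call with a gripper value outside its range is refused whole. The fingers move at their own pace and stop on an object; FORCE is the grip in N (left out, the last holds). Time passes only in rows, so rows that repeat a pose let the fingers close. It gives the time, the measured TCP pose, the force, the opening and the grip force at its end, in the units of the state.
- robot.observe(): the state, without advancing time (a new reading comes with each control period).
- robot.capture(name): name is "scene" or "top" or "wrist"; returns the picture (420x560x3 uint8, blue, green, red); there is no depth.
- robot.camera_params(name): a dict with "mtx" (3x3 intrinsics, pixels), "world_to_cam" (4x4, takes a point from world to camera coordinates); the wrist camera has in their place "hand_eye" (4x4, takes a point from camera to tool coordinates, whose origin is the TCP and whose axes are the flange's). Camera axes: x right, y down, z forward; pixel columns grow to the right and rows downward; lengths in m; the calibration is good to about 2 mm. A picture is of the moment at which its call begins: read the wrist's pose just before it. camera_params takes no time and is no camera call.
- robot.hand_in(): hands the job in; it is judged then, once.
The state is a dict: "time": time; "joint_pos": joint angles; "qvel": joint speeds; "tau": joint torques, N m; "position": TCP position; "eef_rot": TCP orientation; "wrist_force": force on the tool from outside, world axes, zero at the start; "wrist_torque": the same for the moment, N m; "opening": finger opening in m; "grasp_force": force on a finger pad.
Only numpy, scipy, OpenCV 4.12 (cv2) and the standard library are available. Lean on these libraries where they do the work, as an engineer would, in place of code of your own. Each camera call takes 0.05 s, during which the arm holds its last target. There are 200 camera calls.

## Working session

There is one attempt and no reset: what is moved stays moved. The work goes in short steps, Python scripts to look and compute and a shell command to move; the robot and the scene stay as the last step left them, time stands still between calls to the robot, and variables do not carry over. Pictures are saved under pics/ and viewed, at most 12 in all, crops included, and the job is handed in when it is done.

```bash
mkdir -p pics; ls; python3 - <<'E'
from workcell import robot
import cv2
o=robot.observe();print(o)
for n in("scene","top","wrist"):
    cv2.imwrite(f"pics/{n}0.png",robot.capture(n))
    print(n,robot.camera_params(n))
print(robot.pinch_z)
E
```

```text
pics
{'time': 0.0, 'joint_pos': array([ 1.09801383e+00,  2.76582340e-01,  1.50615651e+00,  2.13247435e-06,
        1.36067633e+00, -1.21011434e-01]), 'qvel': array([ 1.48178907e-03,  1.18937316e-03, -1.95196423e-03,  2.54989057e-03,
        5.59906140e-04, -7.74147385e-06]), 'tau': array([-2.64858099e-03, -4.16782093e+01, -2.45799333e+01, -3.21403068e-04,
        1.11230501e-02,  1.94734980e-05]), 'position': array([0.19803274, 0.53958847, 0.40383731]), 'eef_rot': array([-3.13978370e+00, -2.22078927e-04,  2.78982095e+00]), 'wrist_force': array([0.15681353, 0.05558942, 0.22195494]), 'wrist_torque': array([-0.01991639, -0.04605122, -0.02386875]), 'grasp_force': 0.0, 'opening': 0.08552191106460334}
scene {'mtx': array([[525.54107822,   0.        , 275.17852817],
       [  0.        , 525.54107822, 208.28308268],
       [  0.        ,   0.        ,   1.        ]]), 'world_to_cam': array([[-0.32707337,  0.94484523, -0.01704389,  0.18693711],
       [ 0.64208499,  0.20896252, -0.73760527, -0.3122977 ],
       [-0.69336129, -0.25219467, -0.67501702,  1.50049915],
       [ 0.        ,  0.   
[... 294 characters left out ...]
13608,  0.00348519, -0.11691271,  0.54850205],
       [ 0.11691732,  0.00114768, -0.99314099,  1.04645797],
       [ 0.        ,  0.        ,  0.        ,  1.        ]])}
wrist {'mtx': array([[309.14271144,   0.        , 279.66470439],
       [  0.        , 309.14271144, 207.95125457],
       [  0.        ,   0.        ,   1.        ]]), 'hand_eye': array([[ 1.04819068e-03, -9.51214497e-01, -3.08528575e-01,
         7.89329808e-02],
       [ 9.99999379e-01,  1.11395212e-03, -3.70059019e-05,
         5.92515964e-04],
       [ 3.78886611e-04, -3.08528345e-01,  9.51215074e-01,
         3.11362302e-02],
       [ 0.00000000e+00,  0.00000000e+00,  0.00000000e+00,
         1.00000000e+00]])}
0.1547
```

View pics/top0.png

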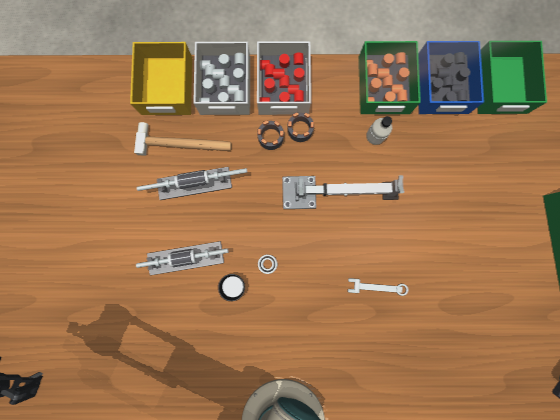

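View pics/scene0.png

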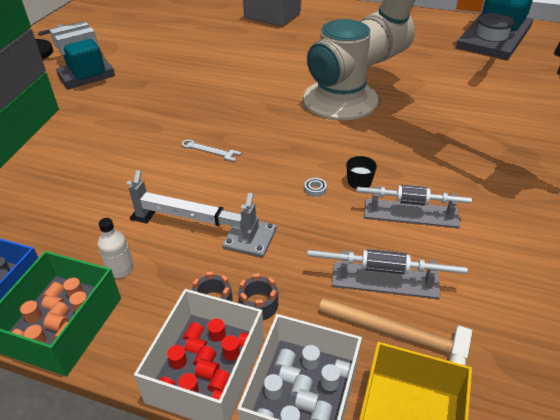

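```bash
python3 - <<'E'
import cv2,numpy as np
t=cv2.imread("pics/top0.png");s=cv2.imread("pics/scene0.png")
a=cv2.resize(t[165:220,275:415],None,fx=5,fy=5,interpolation=cv2.INTER_CUBIC)
b=cv2.resize(t[235:280,130:235],None,fx=5,fy=5,interpolation=cv2.INTER_CUBIC)
b=cv2.copyMakeBorder(b,0,0,0,a.shape[1]-b.shape[1],cv2.BORDER_CONSTANT)
cv2.imwrite("pics/c1.png",np.vstack([a,b]))
E
```

```text
(no output)
```

View pics/c1.png

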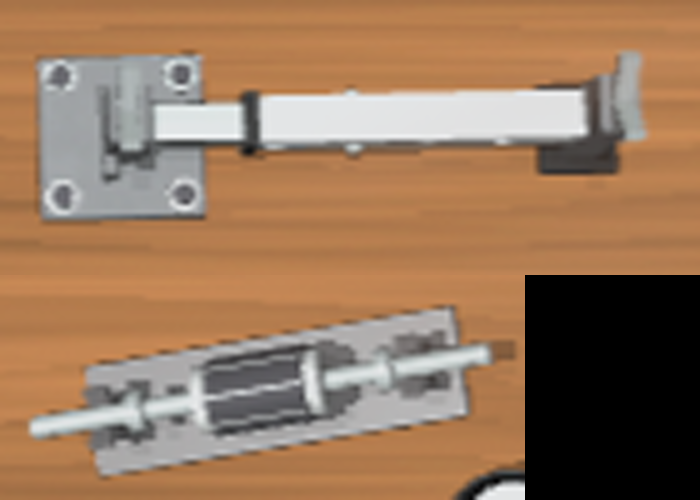

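```bash
cat > h.py <<'E'
import numpy as np,cv2
from workcell import robot
from scipy.spatial.transform import Rotation as R
def cam(n,o=None):
    p=robot.camera_params(n)
    if n=="wrist":
        T=np.eye(4);T[:3,:3]=R.from_euler('xyz',o["eef_rot"]).as_matrix();T[:3,3]=o["position"]
        return p["mtx"],np.linalg.inv(T@p["hand_eye"])
    return p["mtx"],p["world_to_cam"]
def px2w(n,uv,z,o=None):
    K,W=cam(n,o);C=np.linalg.inv(W)
    d=C[:3,:3]@np.linalg.solve(K,[*uv,1]);c=C[:3,3]
    return c+d*(z-c[2])/d[2]
def w2px(n,p,o=None):
    K,W=cam(n,o);q=K@(W[:3,:3]@p+W[:3,3]);return q[:2]/q[2]
def plan(p,yaw,o):
    "target grasp point, tool yaw -> shift cm & turn in tool axes"
    Rm=R.from_euler('xyz',o["eef_rot"]).as_matrix()
    g=o["position"]+Rm@[0,0,robot.pinch_z]
    print("shift",np.round(Rm.T@(np.array(p)-g)*100,2),"turn",np.round(-np.degrees((yaw-o["eef_rot"][2]+np.pi/2)%np.pi-np.pi/2),2),"grasp pt",np.round(g,4))
E
python3 - <<'E'
from h import *
c=px2w("top",(299.4,191.8),.014);p=px2w("top",(345.5,189.2),.045)
bl=[px2w("top",(275+a/5,165+b/5),.014) for a,b in((60,75),(180,73),(63,195),(185,193))]
print("bolts",np.round(bl,4))
a=px2w("top",(137,265.4),.055);b=px2w("top",(228,250.6),.055)
print(c,p,a,b,(a+b)/2,np.linalg.norm(a-b),np.linalg.norm((p-c)[:2]))
print(np.degrees(np.arctan2(*(p-c)[1::-1])),np.degrees(np.arctan2(*(b-a)[1::-1])))
o=robot.observe()
plan((p[0],p[1],.2),np.arctan2(p[1]-c[1],p[0]-c[0]),o)
plan(((a+b)[0]/2,(a+b)[1]/2,.15),np.arctan2((b-a)[1],(b-a)[0]),o)
E
```

```text
bolts [[ 0.6286 -0.0123  0.014 ]
 [ 0.6295 -0.0776  0.014 ]
 [ 0.5628 -0.0135  0.014 ]
 [ 0.5637 -0.0794  0.014 ]]
[ 0.59605385 -0.04569964  0.014     ] [ 0.59760927 -0.16564336  0.045     ] [0.40074911 0.37299514 0.055     ] [0.43758718 0.14088059 0.055     ] [0.41916814 0.25693786 0.055     ] 0.23501958458221026 0.1199538089523698
-89.25703549638797 -80.98200455725731
shift [-61.81 -52.41   5.  ] turn 69.1 grasp pt [0.198  0.5394 0.2493]
shift [-30.5  -18.89   9.95] turn 60.82 grasp pt [0.198  0.5394 0.2493]
```

```bash
python3 -m crank '[[[-61.8,-52.4,4,69.1,1],[-61.8,-52.4,4,69.1,1],[-61.8,-52.4,4,69.1,1],[-61.8,-52.4,4,69.1,1],[-61.8,-52.4,4,69.1,1],[-61.8,-52.4,4,69.1,1],[-61.8,-52.4,4,69.1,1],[-61.8,-52.4,4,69.1,1],[-61.8,-52.4,4,69.1,1],[-61.8,-52.4,4,69.1,1],[-61.8,-52.4,4,69.1,1],[-61.8,-52.4,4,69.1,1]]]' 
python3 -c "from h import *;plan((.5976,-.1656,.21),np.radians(90.75),robot.observe())"
```

```text
time: 1.65
position: [0.5682, -0.1139, 0.3674]
eef_rot: [-3.141, -0.001, 1.583]
wrist_force: [1.0, 0.3, 0.6]
opening: 0.0854
grasp_force: 0.0
shift [-5.22  2.88  0.26] turn -0.04 grasp pt [ 0.5682 -0.1138  0.2127]
```

```bash
python3 -m crank '[[[-5.2,2.9,0,0,1],[-5.2,2.9,0,0,1],[-5.2,2.9,0,0,1],[-5.2,2.9,0,0,1]]]' 
python3 - <<'E'
from h import *
o=robot.observe();im=robot.capture("wrist");cv2.imwrite("pics/w1.png",im)
plan((.5976,-.1656,.21),np.radians(90.75),o)
for q in((.5976,-.1656,.045),(.5976+.0175,-.1654,.045),(.5976-.0175,-.1658,.045)): print(w2px("wrist",np.array(q),o))
np.save("o1.npy",o,allow_pickle=True)
E
```

```text
time: 2.15
position: [0.5966, -0.1622, 0.3678]
eef_rot: [-3.141, -0.001, 1.585]
wrist_force: [-0.5, 0.8, 0.5]
opening: 0.0851
grasp_force: 0.0
shift [-0.35  0.11  0.31] turn 0.06 grasp pt [ 0.5965 -0.1621  0.2131]
[280.42455199 196.83638511]
[298.27523971 196.90546234]
[262.57350859 196.76730649]
```

View pics/w1.png

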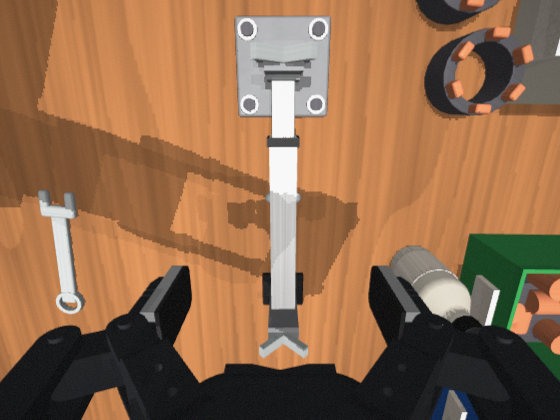

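```bash
python3 -m crank '[[[-0.35,0.3,5,0,1],[-0.35,0.3,9,0,1],[-0.35,0.3,9,0,1],[-0.35,0.3,9,0,1]]]' 
python3 - <<'E'
from h import *
o=robot.observe();im=robot.capture("wrist")
c=cv2.resize(im[110:290,190:370],None,fx=3.3,fy=3.3,interpolation=cv2.INTER_CUBIC);cv2.imwrite("pics/w2.png",c)
plan((.5976,-.1656,.045),np.radians(90.75),o)
for x in(.5976,.6): print(w2px("wrist",np.array((x,-.1656,.045)),o),(w2px("wrist",np.array((x,-.1656,.045)),o)-[190,110])*3.3)
E
```

```text
time: 2.7
position: [0.6008, -0.1665, 0.2795]
eef_rot: [3.139, 0.001, 1.585]
wrist_force: [-0.0, -0.1, 0.2]
opening: 0.0856
grasp_force: 0.0
shift [ 0.12 -0.38  7.97] turn 0.05 grasp pt [ 0.6012 -0.1666  0.1248]
[273.61488973 224.73472904] [275.92913609 378.62460582]
[277.02424158 224.77972014] [287.1799972  378.77307646]
```

View pics/w2.png

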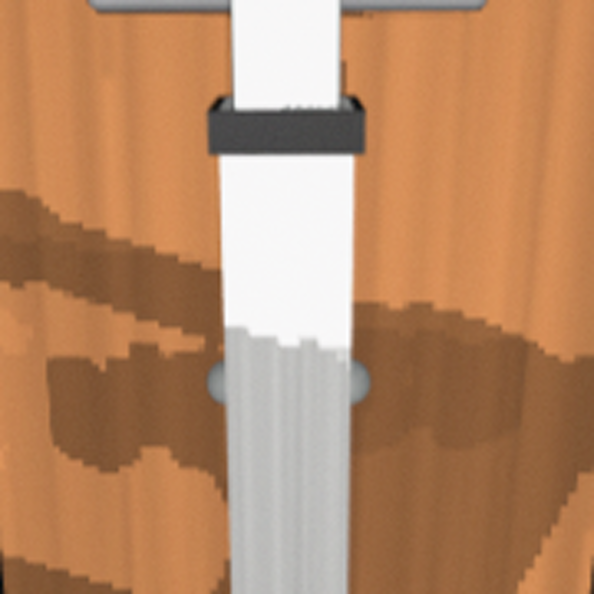

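```bash
python3 -m crank '[[[0,-0.08,4,0,0.7],[0,-0.08,7,0,0.6],[0,-0.08,8.1,0,0.55],[0,-0.08,8.1,0,0.5],[0,-0.08,8.1,0,0.46],[0,-0.08,8.1,0,0.46],[0,-0.08,8.1,0,0.46]]]' 25
python3 -c "from h import *;plan((.6004,-.1665,.043),np.radians(90.75),robot.observe())"
```

```text
time: 3.62
position: [0.5997, -0.167, 0.1975]
eef_rot: [3.14, 0.0, 1.584]
wrist_force: [0.4, 0.6, 0.8]
opening: 0.0394
grasp_force: 0.0
shift [ 0.06  0.05 -0.02] turn -0.0 grasp pt [ 0.5999 -0.1671  0.0428]
```

```bash
python3 -m crank '[[[0.05,0.04,0,0,0.43],[0.05,0.04,0,0,0.41],[0.05,0.04,0,0,0.39],[0.05,0.04,0,0,0.37],[0.05,0.04,0,0,0.35],[0.05,0.04,0,0,0.33],[0.05,0.04,0,0,0.31],[0.05,0.04,0,0,0.29],[0.05,0.04,0,0,0.27],[0.05,0.04,0,0,0.25],[0.05,0.04,0,0,0.25]]]' 25
```

```text
time: 5.0
position: [0.5995, -0.1664, 0.1969]
eef_rot: [-3.141, 0.0, 1.584]
wrist_force: [-2.4, -0.1, 4.8]
opening: 0.0247
grasp_force: 24.8
```

```bash
python3 -m crank '[[[0,0,0,0,0.2],[0,0,0,0,0.2],[0.1,0,0,0,0.2],[0.2,0,0,0,0.2],[0.3,0,0,0,0.2],[0.4,0,0,0,0.2],[0.5,0,0,0,0.2],[0.6,0,0,0,0.2],[0.7,0,0,0,0.2]]]' 70
```

```text
time: 6.12
position: [0.5995, -0.1631, 0.1971]
eef_rot: [-3.141, 0.008, 1.586]
wrist_force: [-4.8, -13.9, 3.3]
opening: 0.024
grasp_force: 68.3
```

```bash
python3 -m crank '[[[0,0,0,0,0.2],[0,0,0,0,0.2]]]'
```

```text
time: 6.38
position: [0.5995, -0.1631, 0.197]
eef_rot: [-3.141, 0.008, 1.586]
wrist_force: [-4.6, -13.3, 3.4]
opening: 0.0241
grasp_force: 68.3
```

```bash
python3 -m crank '[[[0.1,0,0,0,0.2],[0.2,0,0,0,0.2],[0.3,0,0,0,0.2],[0.4,0,0,0,0.2],[0.4,0,0,0,0.2]]]'
python3 -c "from h import *;plan((.5995,-.1664,.042),np.radians(90.75),robot.observe())"
```

```text
time: 7.0
position: [0.5994, -0.1604, 0.197]
eef_rot: [-3.141, 0.01, 1.586]
wrist_force: [-4.3, -16.8, 3.0]
opening: 0.0244
grasp_force: 68.4
shift [-0.44  0.01  0.04] turn 0.11 grasp pt [ 0.5993 -0.162   0.0424]
```

```bash
python3 -m crank '[[[0.1,0,0,0,0.2],[0.2,0,0,0,0.2],[0.3,0,0,0,0.2],[0.4,0,0,0,0.2],[0.5,0,0,0,0.2],[0.6,0,0,0,0.2]]]'
python3 -c "from h import *;plan((.5995,-.1664,.042),np.radians(90.75),robot.observe())"
```

```text
time: 7.75
position: [0.5993, -0.1529, 0.197]
eef_rot: [-3.141, 0.007, 1.585]
wrist_force: [-3.9, -12.5, 3.3]
opening: 0.024
grasp_force: 68.6
shift [-1.24  0.01  0.04] turn 0.09 grasp pt [ 0.5992 -0.154   0.0423]
```

```bash
python3 -m crank '[[[0.2,0,0,0,0.2],[0.4,0,0,0,0.2],[0.6,0,0,0,0.2],[0.8,0,0,0,0.2],[1.0,0,0,0,0.2],[1.2,0,0,0,0.2],[1.4,0,0,0,0.2],[1.6,0,0,0,0.2],[1.8,0,0,0,0.2],[1.9,0,0,0,0.2],[1.9,0,0,0,0.2]]]'
python3 - <<'E'
from h import *
o=robot.observe();plan((.5995,-.1664,.042),np.radians(90.75),o)
im=robot.capture("wrist");cv2.imwrite("pics/w3.png",im)
E
```

```text
time: 9.12
position: [0.599, -0.1335, 0.1971]
eef_rot: [-3.141, 0.006, 1.585]
wrist_force: [-4.3, -11.9, 3.9]
opening: 0.024
grasp_force: 68.7
shift [-3.19  0.01  0.06] turn 0.09 grasp pt [ 0.5989 -0.1345  0.0424]
```

View pics/w3.png

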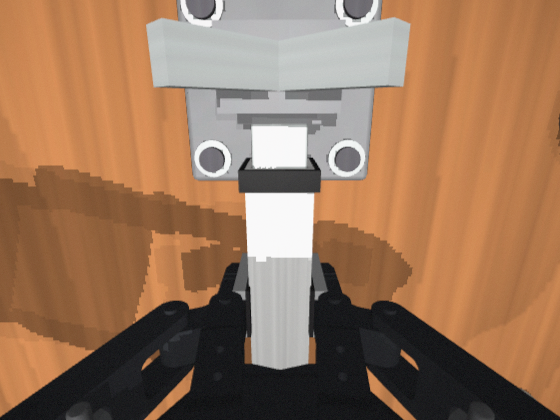

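```bash
python3 -m crank '[[[0.1,0,0,0,0.2],[0.2,0,0,0,0.2],[0.3,0,0,0,0.2],[0.4,0,0,0,0.2],[0.5,0,0,0,0.2],[0.5,0,0,0,0.2]]]'
python3 - <<'E'
from h import *
o=robot.observe();plan((.5995,-.1664,.042),np.radians(90.75),o)
# sleeve collar: w3 rows; predicted for cradle x=62-31.9 (front end) & pose at w3
o3=dict(o);o3["position"]=np.array([.599,-.1335,.1971]);o3["eef_rot"]=np.array([-3.141,.006,1.585])
for x in(28,30.1,32): print(x,w2px("wrist",np.array([.6004,-.1665+(120-x)*1e-3,.0575]),o3))
o2=dict(o);o2["position"]=np.array([.6008,-.1665,.2795]);o2["eef_rot"]=np.array([3.139,.001,1.585])
for x in(60,62,64): print(x,w2px("wrist",np.array([.6004,-.1665+(120-x)*1e-3,.0575]),o2))
E
```

```text
time: 9.93
position: [0.5989, -0.1274, 0.197]
eef_rot: [-3.141, 0.004, 1.585]
wrist_force: [-4.7, -8.5, 5.5]
opening: 0.024
grasp_force: 68.7
shift [-3.84  0.02  0.05] turn 0.06 grasp pt [ 0.5987 -0.128   0.0423]
28 [285.05217211 166.68607001]
30.1 [284.92938414 172.55623687]
32 [284.81955921 177.80667476]
60 [278.81727019 141.17980299]
62 [278.76991867 144.52479962]
64 [278.7228782  147.84782301]
```

```bash
python3 -m crank '[[[0.05,0,0,0,0.2],[0.1,0,0,0,0.2],[0.1,0,0,0,0.2]]]'
python3 - <<'E'
from h import *
o=robot.observe();plan((.5995,-.1664,.042),np.radians(90.75),o)
im=robot.capture("wrist");c=im[230:380,170:390];robot_s=robot.capture("scene")
a=cv2.resize(c,None,fx=2.5,fy=2.5,interpolation=cv2.INTER_CUBIC)
b=cv2.resize(robot_s[170:260,110:290],(550,275),interpolation=cv2.INTER_CUBIC)
cv2.imwrite("pics/w4.png",np.vstack([a[:310],b]))
E
```

```text
time: 10.3
position: [0.5989, -0.1269, 0.197]
eef_rot: [-3.141, 0.005, 1.585]
wrist_force: [-3.9, -9.6, 4.5]
opening: 0.0244
grasp_force: 68.7
shift [-3.86  0.02  0.05] turn 0.08 grasp pt [ 0.5988 -0.1278  0.0423]
```

```bash
python3 -m crank '[[[0.05,0,0,0,0.2],[0.1,0,0,0,0.2],[0.1,0,0,0,0.2]]]'
python3 - <<'E'
from h import *
o=robot.observe();plan((.5995,-.1664,.042),np.radians(90.75),o)
E
```

```text
time: 10.78
position: [0.5989, -0.126, 0.1971]
eef_rot: [-3.141, 0.005, 1.585]
wrist_force: [-4.1, -9.8, 4.5]
opening: 0.024
grasp_force: 68.7
shift [-3.96  0.02  0.06] turn 0.08 grasp pt [ 0.5987 -0.1268  0.0424]
```

View pics/w4.png

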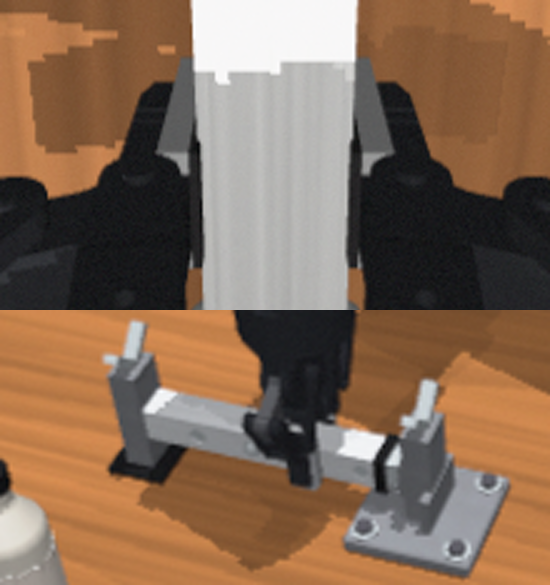

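```bash
python3 -m crank '[[[-0.1,0,0,0,0.2],[-0.2,0,0,0,0.2],[-0.2,0,0,0,0.3],[-0.2,0,0,0,0.5],[-0.2,0,0,0,0.8],[-0.2,0,0,0,0.8],[-0.2,0,-5,0,0.9],[-0.2,0,-11,0,1],[-0.2,0,-15,0,1],[-0.2,0,-15,0,1]]]'
python3 - <<'E'
from h import *
o=robot.observe();im=robot.capture("wrist");t=robot.capture("top")
cv2.imwrite("pics/w5raw.png",im)
for x in(120,98): 
  p=np.array([.6004,-.1665+(120-x)*1e-3,.045]);print(w2px("wrist",p,o))
s=robot.capture("scene")
u,v=[int(k) for k in w2px("wrist",np.array([.6004,-.1665,.045]),o)]
a=cv2.resize(im[max(0,v-50):v+50,u-80:u+80],(560,350),interpolation=cv2.INTER_CUBIC)
b=cv2.resize(s[170:260,110:290],(560,240),interpolation=cv2.INTER_CUBIC)
cv2.imwrite("pics/w5.png",np.vstack([a,b]))
plan((.4192,.2569,.15),np.radians(99.02),o)
E
```

```text
time: 12.02
position: [0.6004, -0.1256, 0.351]
eef_rot: [3.133, 0.003, 1.584]
wrist_force: [-0.2, -0.3, -0.5]
opening: 0.0855
grasp_force: 0.0
[275.97365066 237.92275081]
[276.21993243 216.46651263]
shift [ 38.54 -17.78   4.37] turn -8.26 grasp pt [ 0.6017 -0.126   0.1963]
```

View pics/w5.png

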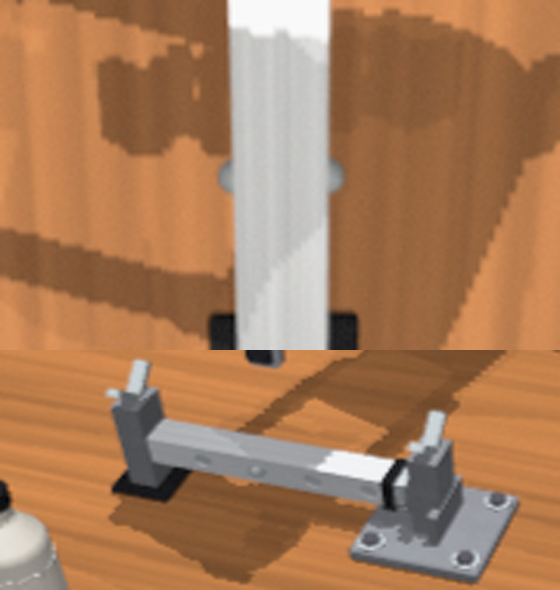

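```bash
python3 -m crank '[[[38.5,-17.8,1,-8.3,1],[38.5,-17.8,1,-8.3,1],[38.5,-17.8,1,-8.3,1],[38.5,-17.8,1,-8.3,1],[38.5,-17.8,1,-8.3,1],[38.5,-17.8,1,-8.3,1],[38.5,-17.8,1,-8.3,1],[38.5,-17.8,1,-8.3,1],[38.5,-17.8,1,-8.3,1],[38.5,-17.8,1,-8.3,1]]]'
python3 - <<'E'
from h import *
o=robot.observe();im=robot.capture("wrist");cv2.imwrite("pics/w6.png",im)
plan((.4192,.2569,.055),np.radians(99.02),o)
d=np.array([-np.cos(np.radians(80.98)),np.sin(np.radians(80.98)),0]);m=np.array([.4192,.2569,.055])
for s in(-.118,-.025,0,.025,.118):print(s,w2px("wrist",m+s*d,o))
print(o["position"],o["eef_rot"])
E
```

```text
time: 13.42
position: [0.4169, 0.2562, 0.3361]
eef_rot: [-3.141, 0.001, 1.727]
wrist_force: [-0.5, 0.1, 0.5]
opening: 0.0854
grasp_force: 0.0
shift [ 0.05  0.26 12.64] turn -0.07 grasp pt [0.4168 0.2561 0.1814]
-0.118 [281.93005772 321.94573932]
-0.025 [282.1501158  232.81711386]
0 [282.21751593 205.51849907]
0.025 [282.2890176  176.55866162]
0.118 [282.59807899  51.38163084]
[0.41692677 0.25618921 0.33609944] [-3.14055481e+00  7.00591781e-04  1.72697500e+00]
```

View pics/w6.png

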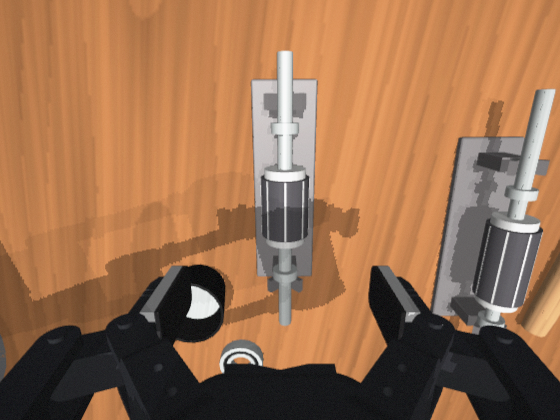

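```bash
python3 -m crank '[[[-0.1,0.5,5,0,1],[-0.1,0.5,9,0,1],[-0.1,0.5,12,0,0.8],[-0.1,0.5,12.9,0,0.7],[-0.1,0.5,12.9,0,0.62],[-0.1,0.5,12.9,0,0.58],[-0.1,0.5,12.9,0,0.54],[-0.1,0.5,12.9,0,0.5],[-0.1,0.5,12.9,0,0.46],[-0.1,0.5,12.9,0,0.42],[-0.1,0.5,12.9,0,0.4]]]' 40
python3 -c "from h import *;plan((.4192,.2569,.055),np.radians(99.02),robot.observe())"
```

```text
time: 14.85
position: [0.4209, 0.257, 0.2083]
eef_rot: [-3.141, -0.0, 1.729]
wrist_force: [-3.1, -0.9, 6.9]
opening: 0.039
grasp_force: 39.3
shift [ 0.01 -0.15 -0.14] turn 0.03 grasp pt [0.4207 0.257  0.0536]
```

```bash
python3 -m crank '[[[0,0,0,0,0.35],[0,0,0,0,0.35],[0,0,-1,0,0.35],[0,0,-3,0,0.35],[0,0,-6,0,0.35],[0,0,-10,0,0.35],[0,0,-14,0,0.35],[0,0,-14,0,0.35]]]' 70
python3 -c "from h import *;o=robot.observe();print(o['wrist_torque']);plan((.5992,-.1515,.18),np.radians(90.75),o)"
```

```text
time: 15.85
position: [0.4224, 0.2574, 0.3504]
eef_rot: [3.134, -0.002, 1.729]
wrist_force: [0.5, 0.1, -5.1]
opening: 0.0381
grasp_force: 71.5
[-0.02465671  0.01004456 -0.00179413]
shift [-43.19  10.9    1.57] turn 8.3 grasp pt [0.4235 0.2579 0.1957]
```

```bash
python3 -m crank '[[[-3,0.8,1.4,2,0.35],[-8,2,1.4,4,0.35],[-13,3.3,1.4,6,0.35],[-18,4.5,1.4,8.3,0.35],[-23,5.8,1.4,8.3,0.35],[-28,7.1,1.4,8.3,0.35],[-33,8.3,1.4,8.3,0.35],[-38,9.6,1.4,8.3,0.35],[-41.5,10.5,1.4,8.3,0.35],[-43.2,10.9,1.4,8.3,0.35],[-43.2,10.9,1.4,8.3,0.35],[-43.2,10.9,1.4,8.3,0.35]]]'
python3 - <<'E'
from h import *
o=robot.observe();print(o['wrist_torque'],o['grasp_force']);plan((.5992,-.1515,.10),np.radians(90.75),o)
im=robot.capture("wrist");t=robot.capture("top")
cv2.imwrite("pics/w7.png",np.vstack([im[:250],cv2.resize(t[150:215,270:416],(560,250),interpolation=cv2.INTER_CUBIC)]))
E
```

```text
time: 17.35
position: [0.5963, -0.151, 0.3329]
eef_rot: [-3.139, -0.002, 1.585]
wrist_force: [1.1, 0.4, -5.2]
opening: 0.0384
grasp_force: 71.3
[-0.00372195 -0.00296493 -0.01674206] 71.29786491394043
shift [-0.1   0.35  7.82] turn 0.04 grasp pt [ 0.5959 -0.1507  0.1782]
```

View pics/w7.png

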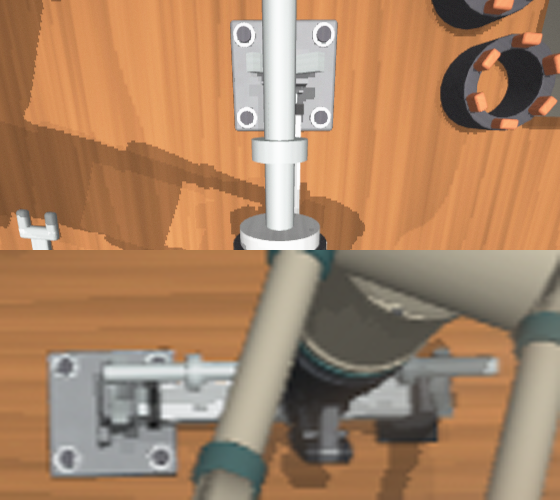

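```bash
python3 -m crank '[[[-0.1,0.35,2,0,0.35],[-0.1,0.35,4,0,0.35],[-0.1,0.35,6,0,0.35],[-0.1,0.35,7,0,0.35],[-0.1,0.35,7.3,0,0.35],[-0.1,0.35,7.3,0,0.35],[-0.1,0.35,7.3,0,0.35]]]'
python3 -c "from h import *;o=robot.observe();print(o['wrist_torque']);plan((.5992,-.1515,.0986),np.radians(90.75),o)"
```

```text
time: 18.32
position: [0.6009, -0.1535, 0.2616]
eef_rot: [3.14, 0.001, 1.584]
wrist_force: [0.8, 0.9, -4.9]
opening: 0.0383
grasp_force: 71.4
[ 0.03161142 -0.00234884 -0.00343578]
shift [ 0.21 -0.19  0.83] turn -0.0 grasp pt [ 0.6011 -0.1536  0.1069]
```

```bash
python3 -m crank '[[[0.1,-0.12,0.2,0,0.35],[0.1,-0.12,0.4,0,0.35],[0.1,-0.12,0.5,0,0.35],[0.1,-0.12,0.6,0,0.35],[0.1,-0.12,0.6,0,0.35]]]'
python3 -c "from h import *;o=robot.observe();print(o['wrist_torque']);plan((.5992,-.1515,.0986),np.radians(90.75),o)"
```

```text
time: 18.95
position: [0.5993, -0.1525, 0.2546]
eef_rot: [-3.141, -0.0, 1.584]
wrist_force: [0.1, 0.8, -5.8]
opening: 0.0383
grasp_force: 71.4
[-0.00020042  0.01108538 -0.00359111]
shift [ 0.1  -0.01  0.13] turn -0.01 grasp pt [ 0.5993 -0.1525  0.0999]
```

```bash
python3 -m crank '[[[0.05,0,0.05,0,0.35],[0.05,0,0.1,0,0.35],[0.05,0,0.15,0,0.35],[0.05,0,0.15,0,0.35]]]'
python3 -c "from h import *;o=robot.observe();print(o['wrist_torque']);plan((.5992,-.1515,.0986),np.radians(90.75),o)"
```

```text
time: 19.45
position: [0.5993, -0.1519, 0.2538]
eef_rot: [3.141, 0.0, 1.584]
wrist_force: [-1.9, 0.8, 0.7]
opening: 0.0381
grasp_force: 71.7
[0.10343204 0.26030219 0.02648074]
shift [ 0.04 -0.01  0.05] turn -0.0 grasp pt [ 0.5993 -0.1519  0.0991]
```

```bash
python3 -m crank '[[[0,0,0.05,0,0.35],[0,0,0.05,0,0.35],[0,0,0.05,0,0.35]]]' 20
python3 -c "from h import *;o=robot.observe();print(o['wrist_torque']);plan((.5992,-.1515,.0986),np.radians(90.75),o)"
```

```text
time: 19.82
position: [0.5993, -0.1519, 0.2537]
eef_rot: [3.141, 0.0, 1.584]
wrist_force: [-2.9, 1.7, 5.2]
opening: 0.038
grasp_force: 72.3
[0.19688123 0.48009482 0.0285954 ]
shift [ 0.04 -0.02  0.04] turn 0.0 grasp pt [ 0.5994 -0.1519  0.099 ]
```

```bash
python3 -m crank '[[[0,-0.06,-0.05,0,0.35],[0,-0.06,-0.05,0,0.4],[0,-0.06,-0.05,0,0.44],[0,-0.06,-0.05,0,0.46],[0,-0.06,-0.05,0,0.49],[0,-0.06,-0.05,0,0.52],[0,-0.06,-0.05,0,0.56],[0,-0.06,-0.05,0,0.6],[0,-0.06,-0.05,0,0.7],[0,-0.06,-0.05,0,0.8],[0,-0.06,-0.05,0,0.9]]]' 20
```

```text
time: 21.2
position: [0.5987, -0.1519, 0.2532]
eef_rot: [3.141, -0.0, 1.584]
wrist_force: [0.0, 0.0, 0.8]
opening: 0.0769
grasp_force: 0.0
```

Released with no load on the wrist; lift away and look.

```bash
python3 -m crank '[[[0,0,-1,0,0.9],[0,0,-4,0,1],[0,0,-8,0,1],[0,0,-12,0,1],[0,0,-12,0,1],[0,0,-12,0,1],[0,0,-12,0,1],[0,0,-12,0,1]]]'
python3 - <<'E'
from h import *
o=robot.observe();print(o["wrist_force"])
im=robot.capture("wrist");s=robot.capture("scene")
cv2.imwrite("pics/w8.png",np.vstack([im[:330],cv2.resize(s[165:260,110:300],(560,270),interpolation=cv2.INTER_CUBIC)]))
for x in(-13,80,105,130,223):print(x,w2px("wrist",np.array([.5995-.013*(105-x)*1e-3,-.1515+(105-x)*1e-3,.1]),o))
E
```

```text
time: 22.2
position: [0.5985, -0.1519, 0.3719]
eef_rot: [-3.139, -0.001, 1.584]
wrist_force: [0.1, -0.0, -0.6]
opening: 0.0854
grasp_force: 0.0
[ 0.14099161 -0.00771666 -0.6399238 ]
-13 [281.52704259  49.91625823]
80 [281.19281374 179.5860516 ]
105 [281.11584935 209.44570205]
130 [281.04342298 237.54474953]
223 [280.8077827  328.96542362]
```

View pics/w8.png

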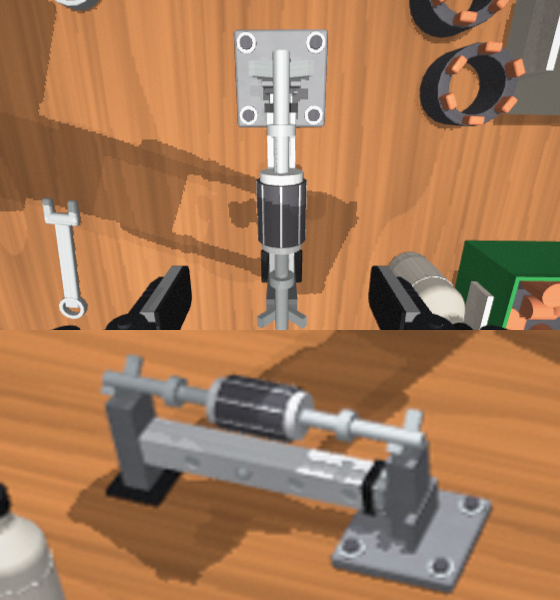

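```bash
python3 -c "from workcell import robot;print(robot.hand_in())"
```

```text
the job is handed in; nothing more can be done
None
```

I pushed the sleeve in by one hole, with both pins out again, and laid the shorter rotor in both vees with its core midway between them. I handed the job in at about 22 s; the final pictures look right, but no verdict came back.

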